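Set the strain viewer's ring to the marker and take the reading

ROBOT

A 6-joint arm with a two-finger parallel gripper is mounted at the origin on a cart in front of the work surface, level with it; the furniture and walls round the work are solid. World frame = base frame: x ahead of the robot, y to its left, z up, the work surface at z = 0. Lengths are in m, angles in degrees, forces in N, time in s.
With the tool pointing down it reaches from about 0.35 to 0.8 m from the base axis. Payload 7.3 kg.
Tool frame: the origin (TCP) lies at the very end of the fingers, on their centre line; the grasp point (between the pads) lies 19 mm behind it (bot.grasp_offset is the distance from the TCP to the grasp point, in m); z points along the fingers, y is the direction in which the jaws open and shut (so a half turn about z gives the same grasp; the last joint's range is limited). The gripper opens to 85 mm and grips with 20 to 120 N. Pads are 22 mm wide; open, the fingers measure 114 mm over their backs; the gripper's body (76 mm by 85 mm) begins 54 mm behind the grasp point. The pads swing forward as they close: fully open they stand 13 mm farther back than shut.
Start: joints at [66.406, 19.595, 87.324, -0, 73.075, -8.365], TCP at [0.138, 0.507, 0.231] pointing down, gripper open.
Joint ranges: [-145.02, 145.02], [-44.19, 115.74], [2.07, 154.8], [-57.11, 237.11], [16.16, 152.29], [-177.93, 177.93]. Speed limits (degrees/s): [147.25, 147.25, 180, 180, 180, 180].

INTERFACE

Orientations are given as a 3x3 rotation matrix whose columns are the frame's x, y, z axes.
In Python, from workcell import sense, viewer, bot gives the robot as it stands.
- The arm moves only by the tool step_arm, never from a script. Its argument "steps" is a list of rows, each an object with "jaw": the opening in per cent of the stroke, from 0 (shut) to 100 (fully open); "translation": the shift along the tool's x, y, z in units of 40 mm (1.0 is 40 mm), a list of three; "spin": the turn about the tool's z in units of 6 degrees (1.0 is 6 degrees). A call has exactly 8 rows; each row is the pose to reach, as a shift and turn from the pose commanded when the call began, along the tool's axes at that moment; what a row does not reach only later rows make up. A row lasts 1/10 s, in which the tool goes at most 50 mm and 8.59 degrees, less where a joint would pass 70% of its speed; a pose out of reach is approached as far as the arm can. A call with a gripper value outside its range is refused whole. The fingers move at their own pace and stop on an object; "grip_force" is the grip in N (left out, the last holds). Time passes only in rows, so rows that repeat a pose let the fingers close, or fill a call up. It gives the time, the measured TCP pose, the force and the opening at its end, in the units of the state.
- sense(): the state, without advancing time (a new reading comes with each control period).
- viewer.get_image(name): name is "side" or "top"; returns a dict with "pixels" (384x512x3 uint8, red, green, blue), "depth" (384x512 float32, m along the optical axis (not along the pixel's ray), 0 where there is no reading), "fx", "fy", "cx", "cy" (pixels), "dist_coeffs" ([k1, k2, p1, p2, k3] as OpenCV has them; the pictures are not rectified), "rvec" (rotation vector, rad) and "tvec" (3), from world to camera coordinates, as OpenCV has them. Camera axes: x right, y down, z forward; pixel columns grow to the right and rows downward; lengths in m; the calibration is good to about 2 mm. A picture is of the moment at which its call begins.
- bot.sign_off(): hands the job in, once; it reports no verdict.
The state is a dict: "time": time; "qpos": joint angles; "joint_velocities": joint speeds; "joint_torque": joint torques, N m; "tcp_pos": TCP position; "tcp_rot": TCP orientation; "wrist_force": force on the tool from outside, world axes, zero at the start; "torque": the same for the moment, N m; "finger_gap": finger opening in m.
Only numpy, scipy, OpenCV 4.12 (cv2) and the standard library are available. Lean on these libraries where they do the work, as an engineer would, in place of code of your own. Each camera call takes 0.05 s, during which the arm holds its last target.

TASK

On the grey strain viewer, push the ring's lever round by the side of its blue post, without gripping it, until the lever's black pointer stands right at the tip of the red marker on the scale. Then press the green button fully down to take the reading and let it come up again. The viewer, the red marker, the vial on the window and the other things on the worktop stay where they are.

Things in the scene. Friction and masses are not known exactly. Their poses are not given: they have to be found in the camera images.
- viewer: Strain viewer: grey box, 3 kg, loose; x -110 to 110, y -165 to 110 mm, top at z = 38. Origin on the ring's axis at worktop height; z up; -x (scale side) roughly faces the robot, +y is left seen from it. White scale plate (radius 105, top z = 41, ticks every 10 degrees), white window in the middle, and round it the turning black ring (radii 38 to 56, z = 42 to 56 mm).
- ring (a joint): Angle q of the black ring with its lever, rad. In the viewer's frame the lever points along (-cos q, sin q): 0 is -x, positive swings it to +y (left seen from the robot, clockwise from above). Stops at -1.3 and 1.3. No spring; friction of 0.06 N m (about 1 N at the post) keeps it where it is left. Starts between -1.15 and -0.25.
- lever_post (a point): Point on the axis of the blue upright post on the lever, 78 mm above the worktop, 72 mm from the ring's axis. The post is 12 mm in diameter and free from z = 58 to 100 mm (below it, a 15 mm steel collar). The lever's black arm under it is 14 mm wide, its top at z = 55 mm.
- pointer_tip (a point): Tip of the black pointer, a thin 3.6 mm wide tongue at the outer end of the lever in line with the post, 89 mm from the ring's axis, 48 mm above the worktop.
- set_marker (a joint): Angle of the red marker on the scale, rad, measured as for the ring; the pointer stands at the marker when both values are equal. Between 0.2 and 1.15. It sits firmly (2 N m) and is not to be moved.
- mark (a point): The place where the pointer's tip belongs: at the tip of the red marker, 89 mm from the ring's axis. The marker is a red block with a pointed inner end, 9 mm wide, reaching from 90 to 107 mm from the axis, its top at z = 49 mm.
- read_button (a joint): Travel of the green button, m: 0 up, 0.006 fully down (5 N); springs back.
- read_button_top (a point): Centre of the top of the green button (28 mm in diameter) when up, 60 mm above the worktop, at x = 60, y = -135 mm in the viewer's frame; it is pressed straight down.
- window (a point): Centre of the top of the white window on the ring's axis, 52 mm above the worktop.
- vial_1: Glass sample vial with a white cap, 28 mm in diameter, 60 mm tall, standing loose on the middle of the window (its top 112 mm above the worktop). Origin at the centre of its underside.
- weight_200: Brass-coloured check weight, 30 mm in diameter, 51 mm tall, standing loose on the worktop beside the viewer's left side. Origin at the centre of its underside.
- dropper_bottle: Brown dropper bottle, 34 mm in diameter, 102 mm tall, standing loose behind the viewer. Origin at the centre of its underside.
Mind the look-alikes: they are no part of the job. What is shaped like the vial_1 but pink or turquoise is not meant.

How it is judged (in metres and radians):
On the way, in this order (a step that is already met when the one before it is completed fails the run):
1. the pointer stands still at the red marker (horizontal distance between pointer_tip and mark below 0.005 m and velocity of joint ring between -0.05 and 0.05 rad/s), for 0.2 s.
2. the green button is pressed down while the pointer is at the marker (horizontal distance between pointer_tip and mark below 0.005 m and value of joint read_button above 0.0045 m), for 0.05 s.
At the end, for the whole second after the job is handed in: The pointer's tip is within 5 mm of its place at the red marker, the green button is up again (under 1.5 mm down), the viewer is at rest, the vial stands upright on the window within 18 mm of its middle, and the weight and the dropper bottle stand upright (horizontal distance between pointer_tip and mark below 0.005 m and value of joint read_button below 0.0015 m and horizontal distance between vial_1 and window below 0.018 m and angle between each of vial_1, weight_200, dropper_bottle's own z axis and vertical below 0.15 rad and linear speed of viewer below 0.01 m/s); the robot touches nothing.
It fails at once if the green button is pressed while the pointer is off the marker (value of joint read_button above 0.003 m and not (horizontal distance between pointer_tip and mark below 0.007 m)).
It fails at once if the lever's post is gripped between the fingers or stood upon, instead of pushed from its side (horizontal distance between the grasp point and lever_post below 0.007 m and contact force between the fingers and viewer above 1 N).
It fails at once if the viewer is shoved more than 20 mm, lifted or tilted (distance of viewer from where it was at the start of the episode above 0.02 m or height (world z) of viewer above 0.008 m or angle between viewer's own z axis and vertical above 0.06 rad).
It fails at once if the red marker is moved more than 20 mm (distance of mark from where it was at the start of the episode above 0.02 m).
It fails at once if the vial, the weight or the dropper bottle is moved more than 20 mm (distance of any of vial_1, weight_200, dropper_bottle from where it was at the start of the episode above 0.02 m).
It also fails if it takes over 45 s, if anything falls off the work surface, if the arm or the gripper's body presses on something with over 40 N, if the wrist force passes 120 N, or if a joint passes its speed limit or range.

## Working session

There is one attempt and no reset: what is moved stays moved. The work goes in short steps, Python scripts to look and compute and a tool call to move; the robot and the scene stay as the last step left them, time stands still between calls to the robot, and variables do not carry over. Pictures are saved under pics/ and viewed, and the job is handed in when it is done.

Besides the shell and the picture viewer there is one more tool, called after ">>>" by a JSON object that holds its "op" and its "data". step_arm: Moves the arm, as the interface text tells. Its arguments: {"type":"object","properties":{"steps":{"type":"array","items":{"type":"object","properties":{"jaw":{"type":"number"},"translation":{"type":"array","items":{"type":"number"}},"spin":{"type":"number"}}}},"grip_force":{"type":"number"}},"required":["steps"]}

```bash
mkdir -p pics; ls
python3 - <<'E'
from workcell import sense, viewer, bot
import cv2,numpy as np
s=sense(); print(s['time'],s['tcp_pos'],s['tcp_rot'],s['finger_gap'])
for n in('side','top'):
    im=viewer.get_image(n); np.savez('pics/%s0.npz'%n,**im)
    cv2.imwrite('pics/%s0.png'%n,im['pixels'][:,:,::-1])
    R,_=cv2.Rodrigues(np.array(im['rvec'])); print(n,im['fx'],-R.T@np.array(im['tvec']).ravel(),R[2],im['dist_coeffs'])
E
```

```text
pics
0.0 [0.13771991 0.50617592 0.23061852] [[-9.64866884e-01  2.62738392e-01 -6.58940101e-04]
 [ 2.62739093e-01  9.64865837e-01 -1.44402636e-03]
 [ 2.56387630e-04 -1.56642253e-03 -9.99998740e-01]] 0.08561442669687042
side 403.9292337024352 [0.28374769 0.70563772 0.55803412] [ 0.33977147 -0.80830762 -0.48082651] [0.01826889 0.         0.         0.         0.        ]
top 431.51488037946217 [ 0.36233984 -0.10568499  1.19982257] [ 0.24016008  0.01624819 -0.97059731] [-0.10855439  0.          0.          0.          0.        ]
```

View pics/side0.png

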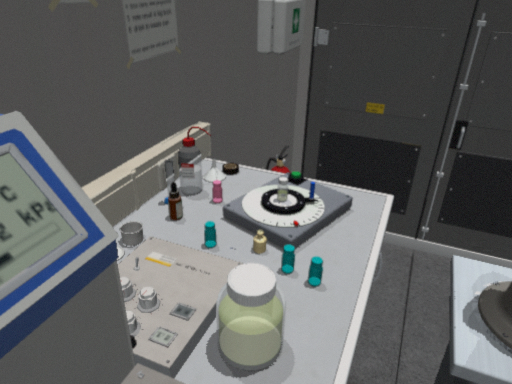

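View pics/top0.png

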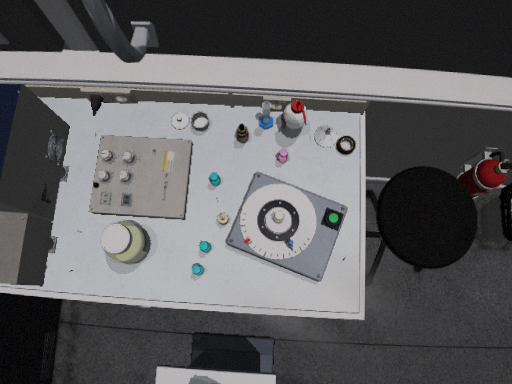

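The top view shows the viewer at (285,222), with the scale at (278,220), blue post at about (290,242), red marker at (247,240) and green button at (334,218). The vial with its white cap is on the window at (279,215). Look-alikes: turquoise vials at (214,179), (204,246) and (197,269), and a pink one at (283,156). The brass weight is at (223,218) and the dropper bottle at (242,133). Next I'll take close crops.

Run:
```python
import cv2,numpy as np
t=cv2.imread('pics/top0.png')[165:285,215:355]; t=cv2.resize(t,None,fx=5,fy=5,interpolation=cv2.INTER_CUBIC); cv2.imwrite('pics/topc.png',t)
t=cv2.imread('pics/side0.png')[165:260,215:365]; t=cv2.resize(t,None,fx=5,fy=5,interpolation=cv2.INTER_CUBIC); cv2.imwrite('pics/sidec.png',t)
```

```text
(no output)
```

View pics/topc.png

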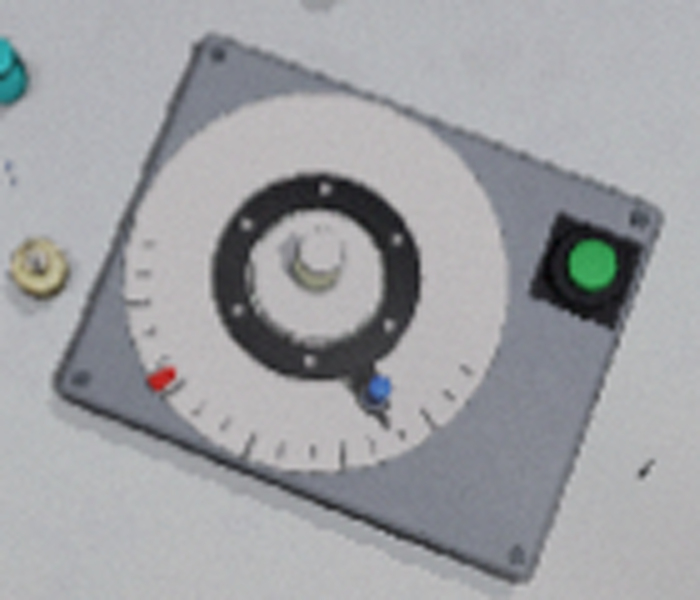

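View pics/sidec.png

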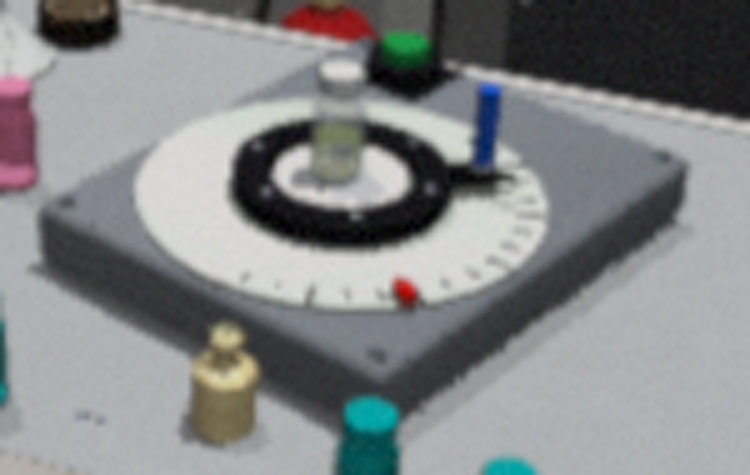

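The top crop shows the black lever and blue post pointing to about (290,243)/(292,250) in the full picture. The red marker is at (247,240) and the green button at (333,218). Now to turn these into world positions.

```bash
cat > h.py <<'E'
import cv2,numpy as np
def cam(im):
    K=np.array([[im['fx'],0,im['cx']],[0,im['fy'],im['cy']],[0,0,1.]]);return K,np.array(im['dist_coeffs'],float),np.array(im['rvec'],float),np.array(im['tvec'],float).reshape(3)
def w(im,uv,z):
    K,d,r,t=cam(im);R,_=cv2.Rodrigues(r)
    n=cv2.undistortPoints(np.array(uv,float).reshape(-1,1,2),K,d).reshape(-1,2)
    D=np.c_[n,np.ones(len(n))]@R; C=-R.T@t
    return C+D*((z-C[2])/D[:,2])[:,None]
def proj(im,P):
    K,d,r,t=cam(im);return cv2.projectPoints(np.array(P,float).reshape(-1,1,3),r,t,K,d)[0].reshape(-1,2)
def masks(im):
    p=im['pixels'].astype(int);r,g,b=p[...,0],p[...,1],p[...,2]
    return dict(green=(g>r+50)&(g>b+40),red=(r>g+60)&(r>b+60),blue=(b>r+50)&(b>g+30),dark=(p.max(2)<60),white=(p.min(2)>140))
E
python3 - <<'E'
from h import *
im=dict(np.load('pics/top0.npz'));m=masks(im)
c=lambda k,x0,x1,y0,y1:[(u,v) for v,u in np.argwhere(m[k]) if x0<u<x1 and y0<v<y1]
for k,b in (('green',(320,350,205,230)),('red',(240,256,232,248)),('blue',(282,300,235,255))):
    q=np.array(c(k,*b));print(k,len(q),q.mean(0)); 
    for z in {'green':[.06],'red':[.049],'blue':[.1,.078]}[k]: print(z,w(im,[q.mean(0)],z))
# corners in crop px
cr=np.array([[207,38],[660,215],[525,580],[58,385]])/5+[215,165]-0.4
P=w(im,cr,.038);print(P,[np.linalg.norm(P[i]-P[i-1]) for i in range(4)])
# scale ellipse pts
pts=np.array([[315,92],[125,285],[508,275],[313,471],[180,140],[450,140],[165,395],[460,390]])/5+[215,165]-.4
Q=w(im,pts,.041);A=np.c_[2*Q[:,:2],np.ones(len(Q))];s=np.linalg.lstsq(A,(Q[:,:2]**2).sum(1),rcond=None)[0];print(s[:2],np.sqrt(s[2]+s[0]**2+s[1]**2))
print('tip',w(im,np.array([[387,424]])/5+[215,165]-.4,.048))
E
```

```text
green 75 [332.97333333 217.44      ]
0.06 [[ 0.56922621 -0.28782954  0.06      ]]
red 17 [247.11764706 240.        ]
0.049 [[ 0.49659588 -0.06167296  0.049     ]]
blue 16 [290.5 242. ]
0.1 [[ 0.49214478 -0.17436514  0.1       ]]
0.078 [[ 0.4947413  -0.17573897  0.078     ]]
[[ 0.68864926 -0.07329838  0.038     ]
 [ 0.6028158  -0.32842618  0.038     ]
 [ 0.4014193  -0.26003075  0.038     ]
 [ 0.49008502 -0.00525709  0.038     ]] [np.float64(0.20989849174576314), np.float64(0.26917944970509805), np.float64(0.21269340540205445), np.float64(0.2697614275824905)]
[ 0.55846619 -0.14008338] 0.10404278124054027
tip [[ 0.47880479 -0.18249756  0.048     ]]
```

```bash
cat >> h.py <<'E'
def model(x,y,yaw):
    c,s=np.cos(yaw),np.sin(yaw)
    return lambda L: np.array([[x+c*p[0]-s*p[1],y+s*p[0]+c*p[1],p[2]] for p in np.atleast_2d(L)])
def lv(q,r,z): return [-r*np.cos(q),r*np.sin(q),z]
def overlay(im,f,q,mk,box,sc,out):
    x0,x1,y0,y1=box
    I=cv2.resize(im['pixels'][y0:y1,x0:x1,::-1].astype(np.uint8),None,fx=sc,fy=sc,interpolation=cv2.INTER_CUBIC)
    def pl(L,col):
        p=(proj(im,f(L))-[x0,y0]+.5)*sc; cv2.polylines(I,[np.round(p).astype(int).reshape(-1,1,2)],False,col,1)
    a=np.linspace(0,2*np.pi,60)
    pl([[.105*np.cos(t),.105*np.sin(t),.041] for t in a],(255,0,255))
    pl([[.06+.014*np.cos(t),-.135+.014*np.sin(t),.06] for t in a],(255,0,255))
    pl([[-.11,-.165,.038],[.11,-.165,.038],[.11,.11,.038],[-.11,.11,.038],[-.11,-.165,.038]],(0,255,255))
    pl([lv(q,.056,.055),lv(q,.072,.058),lv(q,.072,.1)],(255,255,0)); pl([lv(q,.072,.055),lv(q,.089,.048)],(0,255,0))
    pl([lv(mk,.09,.049),lv(mk,.107,.049)],(0,255,0))
    cv2.imwrite(out,I)
E
python3 - <<'E'
from h import *
f=model(.5585,-.1401,np.radians(-19))
im=dict(np.load('pics/top0.npz'));overlay(im,f,-.83,.571,(215,355,165,285),5,'pics/ot.png')
im=dict(np.load('pics/side0.npz'));overlay(im,f,-.83,.571,(215,365,165,260),5,'pics/os.png')
E
```

```text
(no output)
```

View pics/ot.png

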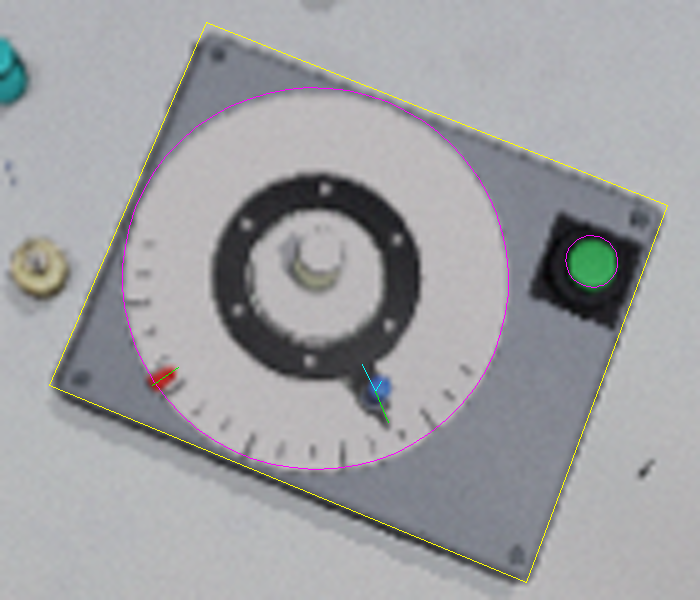

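View pics/os.png

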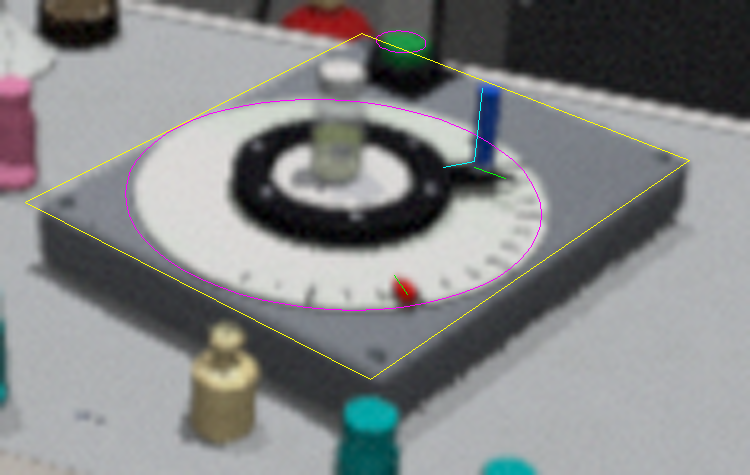

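The overlay fits in both views to within about 1 px (2–3 mm), with q ≈ -0.82 and the marker at ≈ 0.57. I'll plan the approach to a spot beside the post, on its right-hand side.

```bash
cat >> h.py <<'E'
C0=np.array([.557,-.141]);YAW=np.radians(-19)
def pusher(q,gap,z,r=.072):   # TCP pose (pos, tool-x world angle) with face 'gap' behind the post at lever angle q
    a=YAW+np.pi-q; t=a-np.pi/2
    p=C0+r*np.array([np.cos(a),np.sin(a)])-(.017+gap)*np.array([np.cos(t),np.sin(t)])
    return np.array([p[0],p[1],z]),np.degrees(t)
def cmd(s,pos,ang):
    R=np.array(s['tcp_rot']);d=R.T@(np.array(pos)-s['tcp_pos'])/.04
    a0=np.degrees(np.arctan2(R[1,0],R[0,0]))
    return np.round(d,3),round(float(((a0-ang+180)%360-180)/6),3)
E
python3 - <<'E'
from h import *
from workcell import sense
s=sense()
print(cmd(s,[.36,.36,.231],150),cmd(s,[.45,.1,.23],135),cmd(s,[.45,.0,.23],125))
p,a=pusher(-.82,.02,.2);print(p,a,cmd(s,p,a))
E
```

```text
(array([-6.322e+00, -2.068e+00, -6.000e-03]), 2.462) (array([-10.2  ,  -7.749,   0.026]), 4.962) (array([-10.857, -10.161,   0.029]), 6.628)
[ 0.51077797 -0.20745693  0.2       ] 117.9825392007275 (array([-13.685, -14.765,   0.785]), 7.798)
```

>>> {"op": "step_arm", "data": {"steps": [{"jaw":0,"translation":[-1.2,-0.4,0],"spin":0.5},{"jaw":0,"translation":[-2.4,-0.8,0],"spin":1.0},{"jaw":0,"translation":[-3.6,-1.2,0],"spin":1.5},{"jaw":0,"translation":[-4.8,-1.6,0],"spin":2.0},{"jaw":0,"translation":[-6.0,-2.0,0],"spin":2.5},{"jaw":0,"translation":[-6.7,-2.9,0],"spin":3.0},{"jaw":0,"translation":[-7.4,-3.8,0],"spin":3.5},{"jaw":0,"translation":[-8.0,-4.7,0],"spin":4.0}]}}

```text
time: 0.9
tcp_pos: [0.3979, 0.2392, 0.2309]
tcp_rot: [[-0.773, 0.634, -0.001], [0.634, 0.773, -0.0], [0.0, -0.001, -1.0]]
wrist_force: [1.1, 0.3, 0.4]
finger_gap: 0.0001
```

Run:
```python
from h import *
from workcell import sense
s=sense()
print(s['tcp_pos'],s['wrist_force'],cmd(s,[.46,.0,.23],125))
p,a=pusher(-.82,.02,.2);print(p,a,cmd(s,p,a))
```

```text
[0.39790619 0.23916174 0.23086545] [1.06777742 0.3353849  0.42772621] (array([-4.993, -3.637,  0.023]), 2.603)
[ 0.51077797 -0.20745693  0.2       ] 117.9825392007275 (array([-9.265, -6.84 ,  0.773]), 3.773)
```

>>> {"op": "step_arm", "data": {"steps": [{"jaw":0,"translation":[-0.9,-0.65,0],"spin":0.5},{"jaw":0,"translation":[-1.8,-1.3,0],"spin":1.0},{"jaw":0,"translation":[-2.8,-2.0,0],"spin":1.5},{"jaw":0,"translation":[-3.7,-2.7,0],"spin":2.0},{"jaw":0,"translation":[-4.6,-3.4,0],"spin":2.5},{"jaw":0,"translation":[-5.5,-4.0,0],"spin":3.0},{"jaw":0,"translation":[-6.4,-4.7,0],"spin":3.4},{"jaw":0,"translation":[-7.3,-5.4,0],"spin":3.77}]}}

```text
time: 1.7
tcp_pos: [0.4868, -0.1127, 0.231]
tcp_rot: [[-0.47, 0.883, -0.0], [0.883, 0.47, 0.0], [0.001, -0.0, -1.0]]
wrist_force: [1.0, -0.3, -0.2]
finger_gap: 0.0001
```

Run:
```python
from h import *
from workcell import sense
s=sense()
for z in (.16,.07):
  p,a=pusher(-.82,.02,z);print(p,a,cmd(s,p,a))
```

```text
[ 0.51077797 -0.20745693  0.16      ] 117.9825392007275 (array([-2.374, -0.585,  1.774]), 0.011)
[ 0.51077797 -0.20745693  0.07      ] 117.9825392007275 (array([-2.375, -0.584,  4.024]), 0.011)
```

>>> {"op": "step_arm", "data": {"steps": [{"jaw":0,"translation":[-0.9,-0.2,0],"spin":0},{"jaw":0,"translation":[-1.8,-0.4,0],"spin":0},{"jaw":0,"translation":[-2.4,-0.6,0],"spin":0},{"jaw":0,"translation":[-2.4,-0.6,0.7],"spin":0},{"jaw":0,"translation":[-2.4,-0.6,1.4],"spin":0},{"jaw":0,"translation":[-2.4,-0.6,2.1],"spin":0},{"jaw":0,"translation":[-2.4,-0.6,2.7],"spin":0},{"jaw":0,"translation":[-2.4,-0.6,2.7],"spin":0}]}}

```text
time: 2.5
tcp_pos: [0.5088, -0.2057, 0.1198]
tcp_rot: [[-0.472, 0.882, -0.007], [0.882, 0.472, 0.004], [0.007, -0.004, -1.0]]
wrist_force: [0.0, 0.4, 0.2]
finger_gap: 0.0001
```

```bash
cat > look.py <<'E'
import sys
from h import *
from workcell import sense,viewer
k=sys.argv[1]
A=[]
for n,b in (('top',(215,355,165,285)),('side',(215,365,150,260))):
    im=viewer.get_image(n);np.savez(f'pics/{n}{k}.npz',**im)
    x0,x1,y0,y1=b;A.append(cv2.resize(im['pixels'][y0:y1,x0:x1,::-1],(500,430) if n=='top' else (590,430),interpolation=cv2.INTER_CUBIC))
A=np.hstack(A);cv2.imwrite(f'pics/look{k}.png',cv2.resize(A,(800,int(430*800/1090))))
s=sense();print(s['time'],s['tcp_pos'],s['wrist_force'])
E
python3 look.py 1
```

```text
2.6 [ 0.51101869 -0.20681998  0.12345299] [-0.24738776  0.03927037  0.36477202]
```

View pics/look1.png

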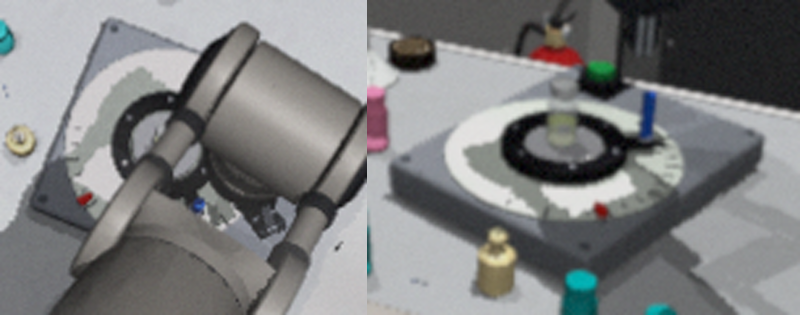

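The fingers are clear of the post: at crop (262,218) in the top view, to the right of the post at (200,205). In the side view they sit behind and above the post at (648,40). The vial is untouched. I'll descend.

>>> {"op": "step_arm", "data": {"steps": [{"jaw":0,"translation":[0,0,0.4],"spin":0},{"jaw":0,"translation":[0,0,0.8],"spin":0},{"jaw":0,"translation":[0,0,1.2],"spin":0},{"jaw":0,"translation":[0,0,1.32],"spin":0},{"jaw":0,"translation":[0,0,1.32],"spin":0},{"jaw":0,"translation":[0,0,1.32],"spin":0},{"jaw":0,"translation":[0,0,1.32],"spin":0},{"jaw":0,"translation":[0,0,1.32],"spin":0}]}}

```text
time: 3.4
tcp_pos: [0.5114, -0.207, 0.0713]
tcp_rot: [[-0.472, 0.882, 0.001], [0.882, 0.472, -0.001], [-0.001, 0.001, -1.0]]
wrist_force: [0.4, -0.2, 0.5]
finger_gap: 0.0003
```

```bash
python3 look.py 2
python3 - <<'E'
from h import *
from workcell import sense
s=sense()
for q in np.arange(-.95,.6,.1):
  p,a=pusher(q,0.0,s['tcp_pos'][2]);print(round(q,2),p.round(4),round(a,1),cmd(s,p,a))
E
```

```text
3.5 [ 0.51119364 -0.20691534  0.07093664] [-0.61217051  0.40037584  0.45746838]
-0.95 [ 0.5082 -0.1966  0.0709] 125.4 (array([ 0.263,  0.056, -0.   ]), -1.213)
-0.85 [ 0.5029 -0.1914  0.0709] 119.7 (array([ 0.439, -0.001, -0.   ]), -0.258)
-0.75 [ 0.4981 -0.1858  0.0709] 114.0 (array([ 0.62 , -0.039, -0.   ]), 0.697)
-0.65 [ 0.4939 -0.1797  0.0709] 108.2 (array([ 0.804, -0.059, -0.001]), 1.652)
-0.55 [ 0.4904 -0.1732  0.0709] 102.5 (array([ 0.989, -0.061, -0.001]), 2.607)
-0.45 [ 0.4875 -0.1664  0.0709] 96.8 (array([ 1.173e+00, -4.400e-02, -1.000e-03]), 3.562)
-0.35 [ 0.4853 -0.1593  0.0709] 91.1 (array([ 1.354e+00, -9.000e-03, -1.000e-03]), 4.516)
-0.25 [ 0.4839 -0.1521  0.0709] 85.3 (array([ 1.531e+00,  4.400e-02, -1.000e-03]), 5.471)
-0.15 [ 0.4831 -0.1447  0.0709] 79.6 (array([ 1.702e+00,  1.150e-01, -1.000e-03]), 6.426)
-0.05 [ 0.4831 -0.1373  0.0709] 73.9 (array([ 1.865e+00,  2.020e-01, -1.000e-03]), 7.381)
0.05 [ 0.4838 -0.13    0.0709] 68.1 (array([ 2.019e+00,  3.050e-01, -1.000e-03]), 8.336)
0.15 [ 0.4853 -0.1227  0.0709] 62.4 (array([ 2.161e+00,  4.230e-01, -1.000e-03]), 9.291)
0.25 [ 0.4875 -0.1157  0.0709] 56.7 (array([ 2.291e+00,  5.540e-01, -1.000e-03]), 10.246)
0.35 [ 0.4904 -0.1088  0.0709] 50.9 (array([ 2.407e+00,  6.980e-01, -1.000e-03]), 11.201)
0.45 [ 0.4939 -0.1023  0.0709] 45.2 (array([ 2.509e+00,  8.530e-01, -1.000e-03]), 12.156)
0.55 [ 0.4981 -0.0962  0.0709] 39.5 (array([ 2.594e+00,  1.017e+00, -1.000e-03]), 13.111)
```

View pics/look2.png

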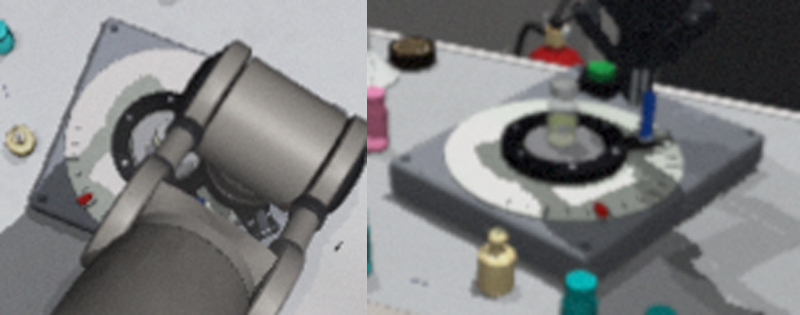

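>>> {"op": "step_arm", "data": {"steps": [{"jaw":0,"translation":[0.2,0,0],"spin":0},{"jaw":0,"translation":[0.4,0,0],"spin":0},{"jaw":0,"translation":[0.52,-0.02,0],"spin":0.2},{"jaw":0,"translation":[0.62,-0.04,0],"spin":0.7},{"jaw":0,"translation":[0.71,-0.05,0],"spin":1.2},{"jaw":0,"translation":[0.8,-0.06,0],"spin":1.65},{"jaw":0,"translation":[0.9,-0.06,0],"spin":2.15},{"jaw":0,"translation":[0.99,-0.06,0],"spin":2.6}]}}

```text
time: 4.3
tcp_pos: [0.4901, -0.1727, 0.0706]
tcp_rot: [[-0.215, 0.977, 0.001], [0.977, 0.215, -0.0], [-0.0, 0.001, -1.0]]
wrist_force: [1.0, -1.6, -0.7]
finger_gap: -0.0002
```

```bash
python3 look.py 3
python3 - <<'E'
from h import *
from workcell import sense
s=sense()
for q in np.arange(-.65,.6,.1):
  p,a=pusher(q,0.0,s['tcp_pos'][2]);print(round(q,2),p.round(4),round(a,1),cmd(s,p,a))
E
```

```text
4.4 [ 0.48987522 -0.17240975  0.07055882] [-0.28850913 -0.79255655  0.2467314 ]
-0.65 [ 0.4939 -0.1797  0.0706] 108.2 (array([-0.2 ,  0.06, -0.  ]), -0.954)
-0.55 [ 0.4904 -0.1732  0.0706] 102.5 (array([-0.022,  0.008, -0.   ]), 0.001)
-0.45 [ 0.4875 -0.1664  0.0706] 96.8 (array([ 0.16 , -0.025,  0.   ]), 0.956)
-0.35 [ 0.4853 -0.1593  0.0706] 91.1 (array([ 0.344, -0.04 ,  0.   ]), 1.911)
-0.25 [ 0.4839 -0.1521  0.0706] 85.3 (array([ 0.529, -0.037,  0.   ]), 2.866)
-0.15 [ 0.4831 -0.1447  0.0706] 79.6 (array([ 0.713, -0.015,  0.   ]), 3.821)
-0.05 [ 0.4831 -0.1373  0.0706] 73.9 (array([0.893, 0.025, 0.   ]), 4.776)
0.05 [ 0.4838 -0.13    0.0706] 68.1 (array([1.069, 0.083, 0.   ]), 5.731)
0.15 [ 0.4853 -0.1227  0.0706] 62.4 (array([1.238, 0.158, 0.   ]), 6.686)
0.25 [ 0.4875 -0.1157  0.0706] 56.7 (array([1.398, 0.25 , 0.   ]), 7.64)
0.35 [ 0.4904 -0.1088  0.0706] 50.9 (array([1.549, 0.357, 0.   ]), 8.595)
0.45 [ 0.4939 -0.1023  0.0706] 45.2 (array([1.688, 0.478, 0.   ]), 9.55)
0.55 [ 0.4981 -0.0962  0.0706] 39.5 (array([1.814, 0.613, 0.   ]), 10.505)
```

View pics/look3.png

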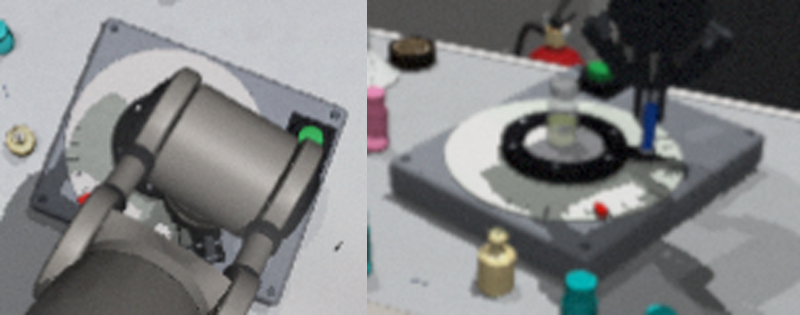

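The post has moved along with the fingers. I'll measure q from the side view's blue pixels, corrected by the first picture.

```bash
cat >> h.py <<'E'
def post_px(im):
    m=masks(im)['blue'];m[:,:285]=0;m[:150]=0;m[255:]=0;m[:,365:]=0
    q=np.argwhere(m);return q[:,::-1].mean(0),len(q),q.min(0)[::-1],q.max(0)[::-1]
E
python3 - <<'E'
from h import *
f=model(C0[0],C0[1],YAW)
for k in '0123':
    im=dict(np.load(f'pics/side{k}.npz'));print(k,post_px(im))
im=dict(np.load('pics/side0.npz'))
for q in (-.85,-.8,-.7,-.6,-.5,-.4,0,.3,.57): print(q,proj(im,f([lv(q,.072,.058),lv(q,.072,.079),lv(q,.072,.1)])).round(1).tolist())
E
```

```text
0 (array([312.        , 188.85964912]), 57, array([310, 181]), array([314, 197]))
1 (array([312.05263158, 189.33333333]), 57, array([310, 182]), array([314, 197]))
2 (array([312.01724138, 189.43103448]), 58, array([310, 182]), array([314, 197]))
3 (array([312.55737705, 192.73770492]), 61, array([311, 186]), array([315, 201]))
-0.85 [[309.9, 196.5], [310.6, 189.2], [311.4, 181.8]]
-0.8 [[310.2, 197.2], [310.9, 189.9], [311.7, 182.4]]
-0.7 [[310.6, 198.6], [311.3, 191.2], [312.1, 183.8]]
-0.6 [[310.7, 200.0], [311.4, 192.6], [312.2, 185.1]]
-0.5 [[310.5, 201.4], [311.3, 194.0], [312.0, 186.5]]
-0.4 [[310.0, 202.8], [310.8, 195.4], [311.5, 187.8]]
0 [[305.2, 207.8], [305.9, 200.3], [306.7, 192.6]]
0.3 [[298.9, 210.6], [299.5, 203.0], [300.2, 195.3]]
0.57 [[291.7, 212.2], [292.3, 204.5], [292.9, 196.7]]
```

The post is at q ≈ -0.55, which matches the plan. I'll carry on round the arc.

>>> {"op": "step_arm", "data": {"steps": [{"jaw":0,"translation":[0.09,-0.01,0],"spin":0.6},{"jaw":0,"translation":[0.2,-0.03,0],"spin":1.2},{"jaw":0,"translation":[0.31,-0.04,0],"spin":1.8},{"jaw":0,"translation":[0.43,-0.04,0],"spin":2.4},{"jaw":0,"translation":[0.54,-0.04,0],"spin":3.0},{"jaw":0,"translation":[0.66,-0.02,0],"spin":3.6},{"jaw":0,"translation":[0.78,0.0,0],"spin":4.2},{"jaw":0,"translation":[0.89,0.025,0],"spin":4.8}]}}

```text
time: 5.2
tcp_pos: [0.4835, -0.138, 0.0706]
tcp_rot: [[0.281, 0.96, 0.0], [0.96, -0.281, -0.0], [-0.0, 0.001, -1.0]]
wrist_force: [0.9, -1.3, -0.8]
finger_gap: -0.0002
```

```bash
python3 look.py 4
python3 - <<'E'
from h import *
from workcell import sense
s=sense()
print(post_px(dict(np.load(f'pics/side4.npz'))))
for q in np.arange(-.1,.6,.05):
  p,a=pusher(q,0.0,s['tcp_pos'][2]);print(round(q,2),p.round(4),round(a,1),cmd(s,p,a))
E
```

```text
5.3 [ 0.48333637 -0.13762317  0.07053795] [ 0.61957117 -0.1310662   0.36695364]
(array([307.32857143, 199.71428571]), 70, array([305, 192]), array([310, 208]))
-0.1 [ 0.483  -0.141   0.0705] 76.7 (array([-0.084,  0.016, -0.   ]), -0.489)
-0.05 [ 0.4831 -0.1373  0.0705] 73.9 (array([ 0.006, -0.007,  0.   ]), -0.012)
0.0 [ 0.4834 -0.1336  0.0705] 71.0 (array([ 0.096, -0.027,  0.   ]), 0.466)
0.05 [ 0.4838 -0.13    0.0705] 68.1 (array([ 0.187, -0.041,  0.   ]), 0.943)
0.1 [ 0.4845 -0.1263  0.0705] 65.3 (array([ 0.279, -0.051,  0.   ]), 1.421)
0.15 [ 0.4853 -0.1227  0.0705] 62.4 (array([ 0.372, -0.057,  0.   ]), 1.898)
0.2 [ 0.4863 -0.1192  0.0705] 59.5 (array([ 0.464, -0.057,  0.   ]), 2.376)
0.25 [ 0.4875 -0.1157  0.0705] 56.7 (array([ 0.557, -0.053,  0.   ]), 2.853)
0.3 [ 0.4889 -0.1122  0.0705] 53.8 (array([ 0.649, -0.045,  0.   ]), 3.331)
0.35 [ 0.4904 -0.1088  0.0705] 50.9 (array([ 0.74 , -0.032,  0.   ]), 3.808)
0.4 [ 0.4921 -0.1055  0.0705] 48.1 (array([ 0.831, -0.014,  0.   ]), 4.285)
0.45 [ 0.4939 -0.1023  0.0705] 45.2 (array([0.921, 0.008, 0.   ]), 4.763)
0.5 [ 0.4959 -0.0992  0.0705] 42.4 (array([1.009, 0.035, 0.   ]), 5.24)
0.55 [ 0.4981 -0.0962  0.0705] 39.5 (array([1.096, 0.066, 0.   ]), 5.718)
```

View pics/look4.png

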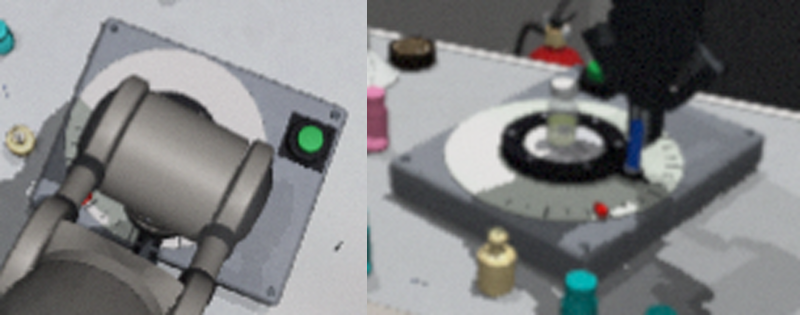

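The lever is at q ≈ -0.05, still against the fingers, and the scene is undisturbed. I'll push to about 0.42 and stop short.

>>> {"op": "step_arm", "data": {"steps": [{"jaw":0,"translation":[0.12,-0.03,0],"spin":0.6},{"jaw":0,"translation":[0.24,-0.05,0],"spin":1.2},{"jaw":0,"translation":[0.37,-0.06,0],"spin":1.9},{"jaw":0,"translation":[0.49,-0.06,0],"spin":2.5},{"jaw":0,"translation":[0.61,-0.05,0],"spin":3.1},{"jaw":0,"translation":[0.71,-0.04,0],"spin":3.6},{"jaw":0,"translation":[0.8,-0.02,0],"spin":4.1},{"jaw":0,"translation":[0.86,-0.01,0],"spin":4.4}]}}

```text
time: 6.1
tcp_pos: [0.4927, -0.105, 0.0705]
tcp_rot: [[0.677, 0.736, -0.0], [0.736, -0.677, -0.0], [-0.0, 0.0, -1.0]]
wrist_force: [-0.4, -1.2, -0.1]
finger_gap: -0.0
```

```bash
python3 look.py 5
python3 - <<'E'
from h import *
from workcell import sense
s=sense()
im=dict(np.load(f'pics/side5.npz'))
print(post_px(im))
for q in np.arange(.35,.68,.03):
  p,a=pusher(q,0.0,s['tcp_pos'][2]);print(round(q,2),p.round(4),round(a,1),cmd(s,p,a))
cv2.imwrite('pics/s5.png',cv2.resize(im['pixels'][175:240,265:350,::-1],None,fx=9,fy=9,interpolation=cv2.INTER_CUBIC))
E
```

```text
6.2 [ 0.49267263 -0.10484644  0.07047875] [ 0.43609278  0.07511597 -0.38675162]
(array([296.97222222, 203.94444444]), 72, array([294, 195]), array([299, 212]))
0.35 [ 0.4904 -0.1088  0.0705] 50.9 (array([-0.112,  0.025, -0.   ]), -0.58)
0.38 [ 0.4914 -0.1069  0.0705] 49.2 (array([-0.059,  0.01 , -0.   ]), -0.294)
0.41 [ 0.4924 -0.1049  0.0705] 47.5 (array([-0.005, -0.004,  0.   ]), -0.007)
0.44 [ 0.4935 -0.103   0.0705] 45.8 (array([ 0.049, -0.016,  0.   ]), 0.279)
0.47 [ 0.4947 -0.1011  0.0705] 44.1 (array([ 0.104, -0.026,  0.   ]), 0.566)
0.5 [ 0.4959 -0.0992  0.0705] 42.4 (array([ 0.158, -0.035,  0.   ]), 0.852)
0.53 [ 0.4972 -0.0974  0.0705] 40.6 (array([ 0.213, -0.042,  0.   ]), 1.139)
0.56 [ 0.4985 -0.0957  0.0705] 38.9 (array([ 0.269, -0.047,  0.   ]), 1.425)
0.59 [ 0.4999 -0.0939  0.0705] 37.2 (array([ 0.324, -0.051,  0.   ]), 1.712)
0.62 [ 0.5014 -0.0922  0.0705] 35.5 (array([ 0.379, -0.053,  0.   ]), 1.998)
0.65 [ 0.5029 -0.0906  0.0705] 33.8 (array([ 0.435, -0.053,  0.   ]), 2.285)
0.68 [ 0.5044 -0.089   0.0705] 32.0 (array([ 0.49 , -0.052,  0.   ]), 2.571)
```

View pics/s5.png

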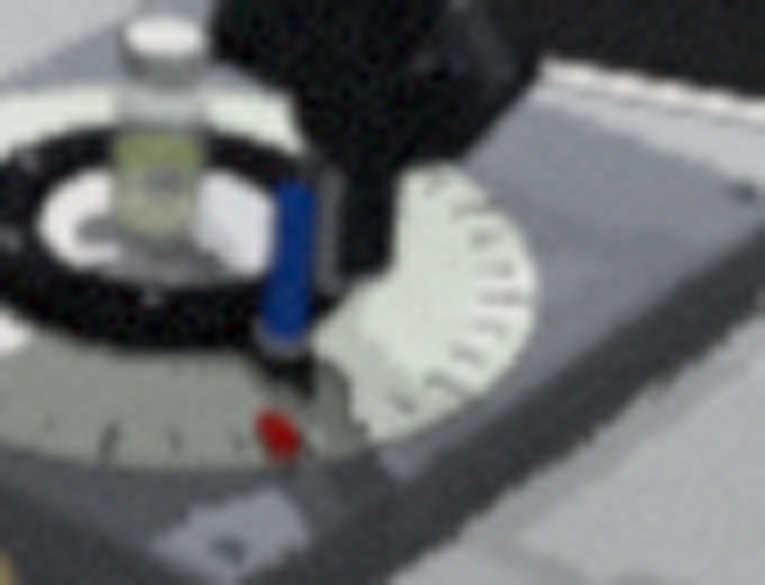

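View pics/look5.png

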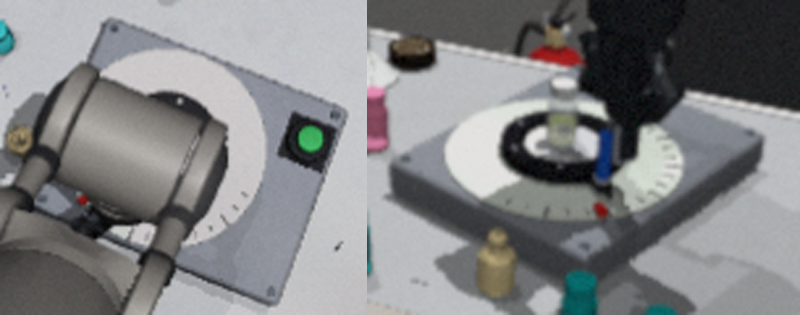

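The pointer now stands about 10 mm short of the red marker, with the pointer at (300,218) and the marker at (296,223) in the full side view. I'll push about 0.14 rad more, slowly, then back straight off so the top camera can check.

>>> {"op": "step_arm", "data": {"steps": [{"jaw":0,"translation":[0.05,-0.015,0],"spin":0.3},{"jaw":0,"translation":[0.1,-0.025,0],"spin":0.55},{"jaw":0,"translation":[0.15,-0.035,0],"spin":0.8},{"jaw":0,"translation":[0.19,-0.04,0],"spin":1.0},{"jaw":0,"translation":[0.22,-0.045,0],"spin":1.2},{"jaw":0,"translation":[0.24,-0.045,0],"spin":1.3},{"jaw":0,"translation":[0.24,-0.045,0],"spin":1.3},{"jaw":0,"translation":[0.24,-0.045,0],"spin":1.3}]}}

```text
time: 7.0
tcp_pos: [0.4979, -0.0966, 0.0705]
tcp_rot: [[0.771, 0.637, 0.0], [0.637, -0.771, 0.0], [0.0, -0.0, -1.0]]
wrist_force: [-0.2, -0.3, -0.1]
finger_gap: 0.0001
```

```bash
python3 look.py 6
python3 - <<'E'
from h import *
for n,b in (('side',(265,350,175,240)),('top',(225,310,205,270))):
  im=dict(np.load(f'pics/{n}6.npz'))
  if n=='side':print(post_px(im))
  x0,x1,y0,y1=b
  cv2.imwrite(f'pics/{n}6.png',cv2.resize(im['pixels'][y0:y1,x0:x1,::-1],None,fx=9,fy=9,interpolation=cv2.INTER_CUBIC))
E
```

```text
7.1 [ 0.49781622 -0.09656052  0.07046995] [-0.27652262 -0.18522768  0.88706682]
(array([293.23287671, 204.50684932]), 73, array([291, 196]), array([295, 213]))
```

View pics/side6.png

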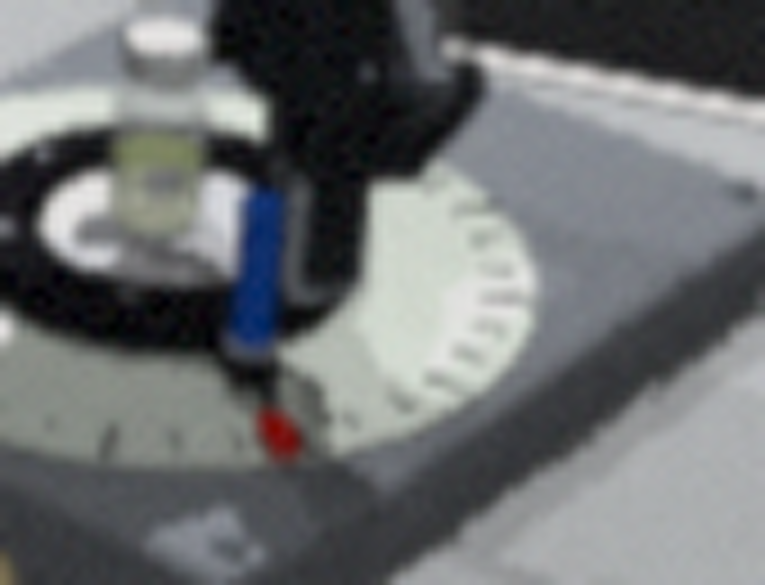

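View pics/top6.png

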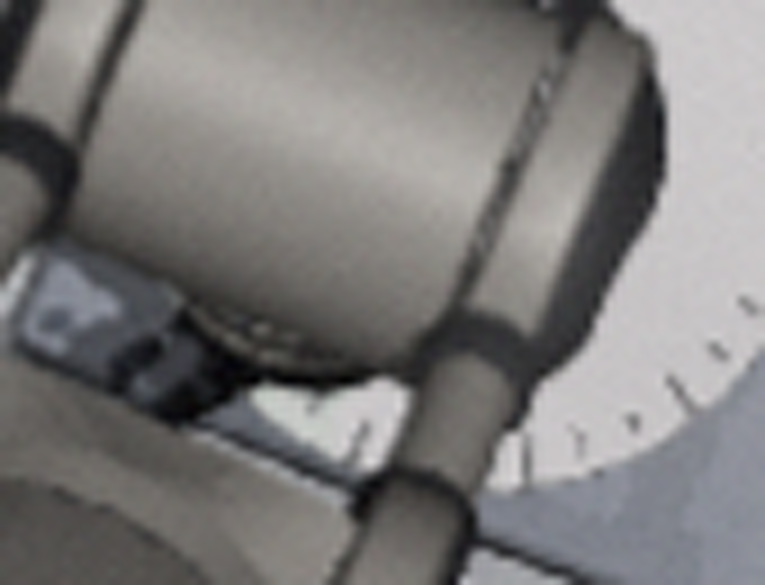

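In the side view the pointer now ends at the marker tip, crop (262,405). The top view is hidden by the arm, so I'll back off, rise and move towards the button.

>>> {"op": "step_arm", "data": {"steps": [{"jaw":0,"translation":[-0.2,0,0],"spin":0},{"jaw":0,"translation":[-0.5,0,0],"spin":0},{"jaw":0,"translation":[-0.7,0,0],"spin":0},{"jaw":0,"translation":[-0.7,0,-0.8],"spin":0},{"jaw":0,"translation":[-0.7,0,-1.6],"spin":0},{"jaw":0,"translation":[-0.7,0,-2.4],"spin":0},{"jaw":0,"translation":[-0.7,0,-3.2],"spin":0},{"jaw":0,"translation":[-0.7,0,-3.2],"spin":0}]}}

```text
time: 7.9
tcp_pos: [0.4778, -0.1158, 0.2027]
tcp_rot: [[0.771, 0.636, 0.008], [0.636, -0.771, -0.003], [0.004, 0.007, -1.0]]
wrist_force: [-0.4, -0.2, -0.4]
finger_gap: -0.0001
```

Run:
```python
from h import *
from workcell import sense
s=sense();print(s['tcp_pos'])
for a in (40,0,-19,70): print(a,cmd(s,[.5695,-.288,.19],a))
```

```text
[ 0.47783797 -0.11583048  0.20267239]
40 (array([-0.972,  4.776,  0.348]), -0.08)
0 (array([-0.972,  4.776,  0.348]), 6.586)
-19 (array([-0.972,  4.776,  0.348]), 9.753)
70 (array([-0.972,  4.776,  0.348]), -5.08)
```

>>> {"op": "step_arm", "data": {"steps": [{"jaw":0,"translation":[-0.15,0.8,0],"spin":0},{"jaw":0,"translation":[-0.3,1.6,0],"spin":0},{"jaw":0,"translation":[-0.5,2.4,0],"spin":0},{"jaw":0,"translation":[-0.7,3.2,0],"spin":0},{"jaw":0,"translation":[-0.85,4.0,0],"spin":0},{"jaw":0,"translation":[-0.97,4.78,0],"spin":0},{"jaw":0,"translation":[-0.97,4.78,0],"spin":0},{"jaw":0,"translation":[-0.97,4.78,0],"spin":0}]}}

```text
time: 8.7
tcp_pos: [0.5671, -0.2869, 0.1969]
tcp_rot: [[0.772, 0.636, -0.002], [0.636, -0.772, 0.002], [-0.001, -0.003, -1.0]]
wrist_force: [-0.1, 0.1, 0.0]
finger_gap: -0.0003
```

```bash
python3 look.py 7
python3 - <<'E'
from h import *
for n,b in (('side',(265,350,175,240)),('top',(225,310,205,270))):
  im=dict(np.load(f'pics/{n}7.npz'))
  if n=='side':print(post_px(im))
  x0,x1,y0,y1=b
  cv2.imwrite(f'pics/{n}7.png',cv2.resize(im['pixels'][y0:y1,x0:x1,::-1],None,fx=9,fy=9,interpolation=cv2.INTER_CUBIC))
E
```

```text
8.8 [ 0.56726335 -0.28578005  0.19788301] [-0.277971    0.40190997  0.39412904]
(array([293.30666667, 204.32      ]), 75, array([291, 196]), array([296, 213]))
```

View pics/look7.png

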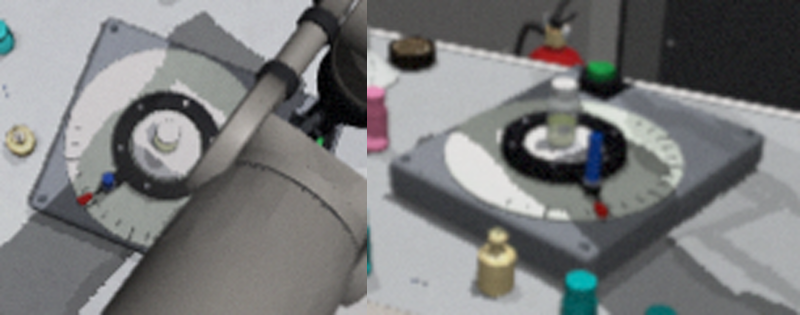

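View pics/side7.png

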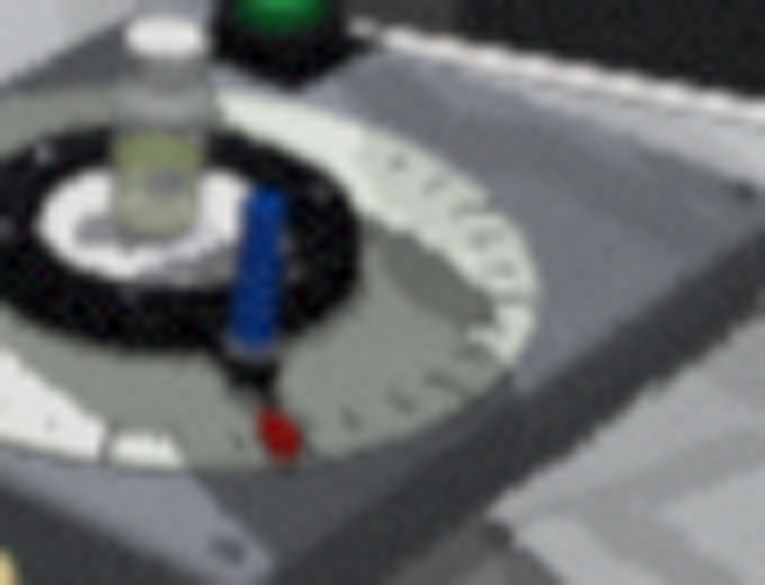

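View pics/top7.png

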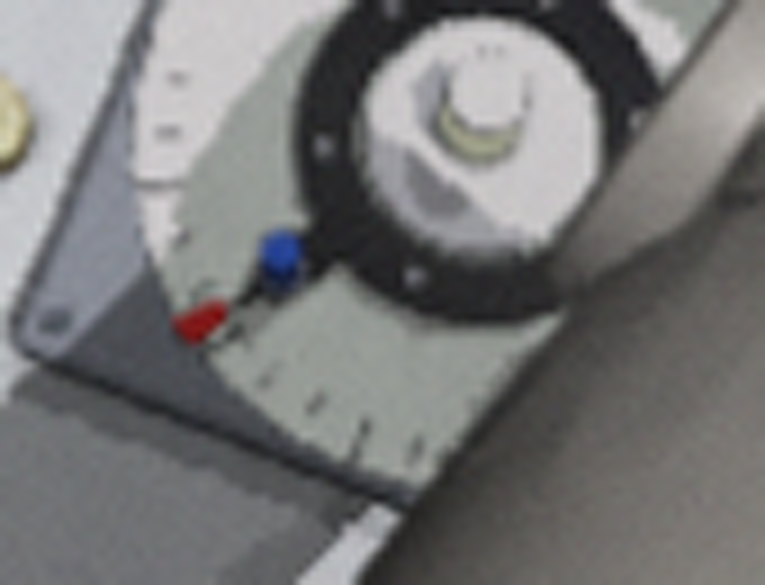

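Both views show the black pointer running straight into the red marker's tip, top crop (228,305). A numeric cross-check comes before pressing.

Run:
```python
from h import *
from workcell import sense
im=dict(np.load('pics/top7.npz'));m=masks(im)
q=np.argwhere(m['blue'][225:245,245:265])[:,::-1]+[245,225];b=w(im,[q.mean(0)],.097)[0]
r=np.argwhere(m['red'][232:248,240:256])[:,::-1]+[240,232];rr=w(im,[r.mean(0)],.048)[0]
C=np.array([.5585,-.1401])
for n,p in (('post',b),('mark',rr),('tip',w(im,[np.array([236,300])/9+[225,205]-.45],.048)[0])):
    d=p[:2]-C; print(n,p,np.hypot(*d),'q',np.angle(np.exp(1j*(YAW+np.pi-np.arctan2(d[1],d[0])))))
ims=dict(np.load('pics/side7.npz'));f=model(.5585,-.1401,YAW)
k=np.argwhere(masks(ims)['red'][215:232,285:305])[:,::-1]+[285,215];print('side red',k.mean(0),[ (a,proj(ims,f([lv(a,.0985,.047)])).round(1).tolist()) for a in (.5,.55,.6)])
s=sense();print(s['tcp_pos'],[cmd(s,[.570,-.288,z],40) for z in (.085,.066,.052)])
```

```text
post [ 0.51159905 -0.08425638  0.097     ] 0.07292605584604013 q 0.540604665821161
mark [ 0.49573882 -0.06138475  0.048     ] 0.1006730215851565 q 0.5660795969746029
tip [ 0.50297168 -0.07101468  0.048     ] 0.08863506448935472 q 0.5621516942670239
side red [295.5 222.5] [(0.5, [[297.3, 221.6]]), (0.55, [[295.3, 221.9]]), (0.6, [[293.3, 222.2]])]
[ 0.56726335 -0.28578005  0.19788301] [(array([0.018, 0.091, 2.822]), -0.073), (array([0.018, 0.092, 3.297]), -0.073), (array([0.018, 0.093, 3.647]), -0.073)]
```

Post, tip and marker agree to within 0.004–0.025 rad, which is at most about 2 mm at the tip against the 5 mm tolerance. I'll go down over the button.

>>> {"op": "step_arm", "data": {"steps": [{"jaw":0,"translation":[0,0.05,0.7],"spin":0},{"jaw":0,"translation":[0,0.05,1.4],"spin":0},{"jaw":0,"translation":[0,0.05,2.1],"spin":0},{"jaw":0,"translation":[0,0.05,2.6],"spin":0},{"jaw":0,"translation":[0,0.05,2.9],"spin":0},{"jaw":0,"translation":[0,0.05,2.9],"spin":0},{"jaw":0,"translation":[0,0.05,2.9],"spin":0},{"jaw":0,"translation":[0,0.05,2.9],"spin":0}]}}

```text
time: 9.6
tcp_pos: [0.5701, -0.2885, 0.0841]
tcp_rot: [[0.771, 0.637, 0.002], [0.637, -0.771, -0.001], [0.001, 0.003, -1.0]]
wrist_force: [0.6, 0.4, 0.5]
finger_gap: 0.0
```

```bash
python3 look.py 8
python3 - <<'E'
from h import *
from workcell import sense
s=sense();print(s['tcp_pos'],[cmd(s,[.570,-.288,z],40) for z in (.062,.0545)])
for n,b in (('side',(265,340,155,215)),):
  im=dict(np.load(f'pics/{n}8.npz'));x0,x1,y0,y1=b
  cv2.imwrite(f'pics/{n}8.png',cv2.resize(im['pixels'][y0:y1,x0:x1,::-1],None,fx=9,fy=9,interpolation=cv2.INTER_CUBIC))
E
```

```text
9.7 [ 0.56995296 -0.28843122  0.08381292] [ 0.34030045 -0.05612035 -0.27252743]
[ 0.56995296 -0.28843122  0.08381292] [(array([ 0.007, -0.009,  0.545]), -0.074), (array([ 0.007, -0.009,  0.733]), -0.074)]
```

View pics/side8.png

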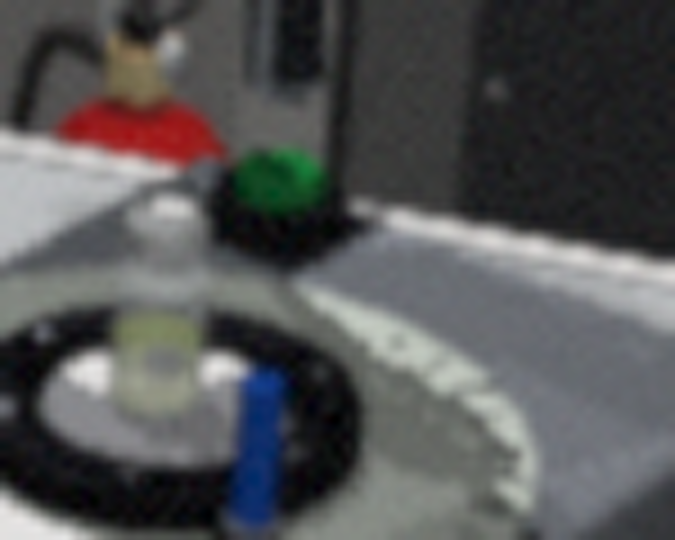

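View pics/look8.png

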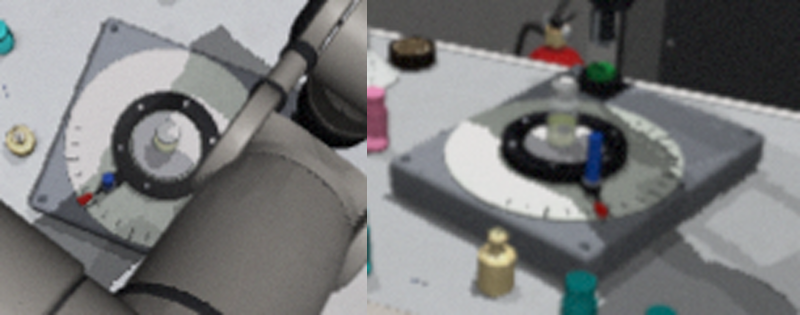

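The fingers hang over the green button: finger end at side crop (290,80), button at (283,180). The arm stays clear of the post and vial, and the shadow on the button confirms the position. Pressing now, slowly, with a hold at the bottom.

>>> {"op": "step_arm", "data": {"steps": [{"jaw":0,"translation":[0,0,0.3],"spin":0},{"jaw":0,"translation":[0,0,0.55],"spin":0},{"jaw":0,"translation":[0,0,0.63],"spin":0},{"jaw":0,"translation":[0,0,0.69],"spin":0},{"jaw":0,"translation":[0,0,0.74],"spin":0},{"jaw":0,"translation":[0,0,0.76],"spin":0},{"jaw":0,"translation":[0,0,0.76],"spin":0},{"jaw":0,"translation":[0,0,0.76],"spin":0}]}}

```text
time: 10.5
tcp_pos: [0.569, -0.288, 0.0539]
tcp_rot: [[0.771, 0.637, -0.0], [0.637, -0.771, 0.0], [-0.0, -0.0, -1.0]]
wrist_force: [-5.5, 2.7, 13.9]
finger_gap: 0.0001
```

```bash
python3 look.py 9
python3 - <<'E'
from h import *
im=dict(np.load(f'pics/side9.npz'));x0,x1,y0,y1=(265,340,155,215)
cv2.imwrite(f'pics/side9.png',cv2.resize(im['pixels'][y0:y1,x0:x1,::-1],None,fx=9,fy=9,interpolation=cv2.INTER_CUBIC))
print(post_px(im))
E
```

```text
10.6 [ 0.56899579 -0.28798063  0.05390774] [-6.01103074  2.45994822 14.1005152 ]
(array([293.28947368, 204.21052632]), 76, array([291, 196]), array([296, 213]))
```

View pics/side9.png

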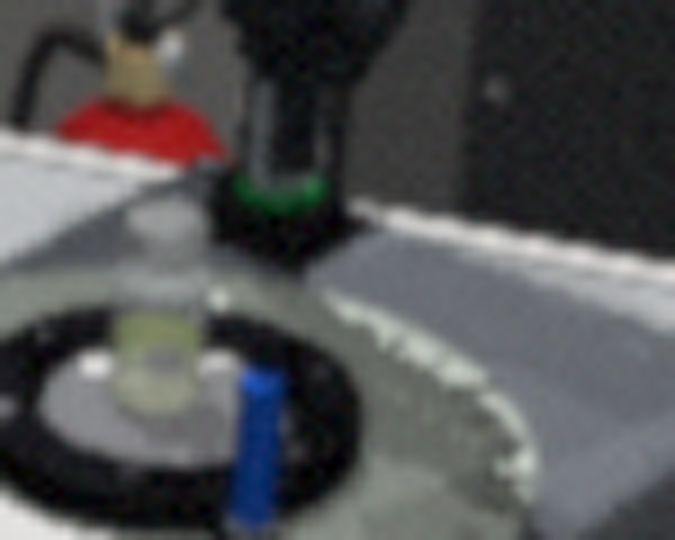

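The button is fully down: the TCP is at 0.054, the force is 14 N (above the 5 N spring, so it is on its stop), and the green rim sits lower at (283,193). The post pixel is unchanged. Lifting off.

>>> {"op": "step_arm", "data": {"steps": [{"jaw":0,"translation":[0,0,-0.15],"spin":0},{"jaw":0,"translation":[0,0,-0.4],"spin":0},{"jaw":0,"translation":[0,0,-1.0],"spin":0},{"jaw":0,"translation":[0,0,-1.8],"spin":0},{"jaw":0,"translation":[0,0,-2.6],"spin":0},{"jaw":0,"translation":[0,0,-3.4],"spin":0},{"jaw":0,"translation":[0,0,-3.4],"spin":0},{"jaw":0,"translation":[0,0,-3.4],"spin":0}]}}

```text
time: 11.4
tcp_pos: [0.5696, -0.2883, 0.1888]
tcp_rot: [[0.771, 0.637, 0.001], [0.637, -0.771, -0.001], [0.001, 0.002, -1.0]]
wrist_force: [-0.6, -0.2, -0.8]
finger_gap: 0.0
```

```bash
python3 look.py 10
python3 - <<'E'
from h import *
im=dict(np.load(f'pics/side10.npz'));print(post_px(im))
a=dict(np.load('pics/side0.npz'))
for i in (a,im):
  g=np.argwhere(masks(i)['green'][165:185,285:310]);print('green',g.mean(0)+[165,285],len(g))
im=dict(np.load('pics/top10.npz'))
cv2.imwrite('pics/top10.png',cv2.resize(im['pixels'][205:270,225:310,::-1],None,fx=9,fy=9,interpolation=cv2.INTER_CUBIC))
E
```

```text
11.5 [ 0.56882178 -0.287787    0.18681072] [-0.1435695   0.25552323 -0.28307379]
(array([293.30666667, 204.32      ]), 75, array([291, 196]), array([296, 213]))
green [173.72972973 295.94594595] 37
green [173.81081081 295.78378378] 37
```

View pics/look10.png

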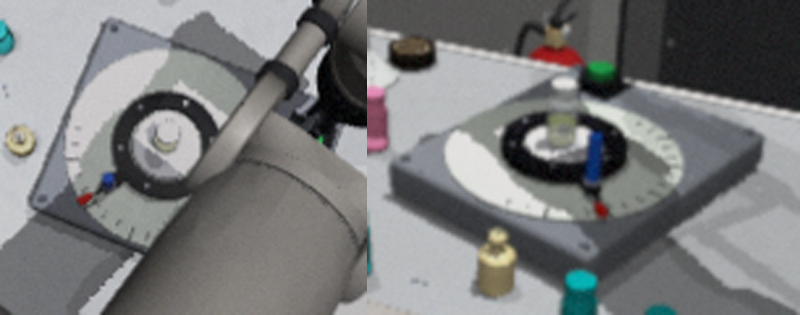

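View pics/top10.png

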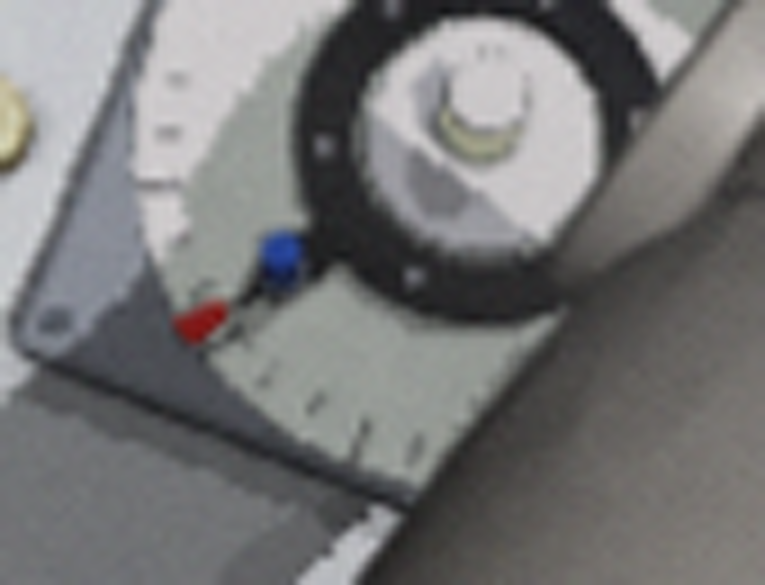

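The button is back up, at the same pixels as at the start. The pointer is at the red tip, the vial stands on the window, and the weight and viewer look unmoved. The arm is 0.13 m above the button, touching nothing. Handing in.

```bash
python3 -c "
from workcell import bot
print(bot.sign_off())"
```

```text
the job is handed in; nothing more can be done
None
```

The pointer is at the tip of the red marker, and the green button has been pressed fully and has come back up. I handed the job in at about 11.5 s of robot time; sign-off gives no verdict.

I pushed the post from its right side with the shut fingers, from about -0.82 rad to about 0.55 rad, then backed off. After that I pressed the button straight down with the finger ends and lifted clear.

Last checks:
- **Pointer:** the top-view post gives 0.541 rad, the pointer tip 0.562 and the marker 0.566. The worst disagreement is 0.025 rad, about 2 mm at the tip against the 5 mm allowed. Both close views show the pointer running into the marker's tip.
- **Button:** it was fully down with the finger ends at 54 mm and 14 N against its stop. After lifting, it is at its starting pixels again.
- **Post:** it did not move during the press; its position in the side view is unchanged.
- **Other things:** the viewer, vial and weight look unmoved and upright in the last pictures. The dropper bottle was outside the last crops. The arm never went near it.
- **Camera disagreement:** the two cameras place the viewer 2–3 mm apart, about what their calibration allows.

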